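# Slide the top-heavy glassware carton home into its bay

### The arm

A 6-joint arm with a two-finger parallel gripper is mounted at the origin on the work surface. World frame = base frame: x ahead of the robot, y to its left, z up, the work surface at z = 0. Lengths are in mm, angles in rad, forces in N, time in s.
With the tool pointing down it reaches from about 275 to 750 mm from the base axis. Payload 10.2 kg.
Tool frame: the origin (TCP) lies at the very end of the fingers, on their centre line; the grasp point (between the pads) lies 19 mm behind it (ctrl.hold_point_z is the distance from the TCP to the grasp point, in mm); z points along the fingers, y is the direction in which the jaws open and shut (so a half turn about z gives the same grasp; the last joint's range is limited). The gripper opens to 85 mm and grips with 20 to 120 N. Pads are 22 mm wide; open, the fingers measure 114 mm over their backs; the gripper's body (76 mm by 85 mm) begins 54 mm behind the grasp point. The pads swing forward as they close: fully open they stand 13 mm farther back than shut.
Start: joints at [0.9, 0.313, 1.498, -0, 1.331, -0.223], TCP at [227.329, 473.236, 203.494] pointing down, gripper open.
Joint ranges: [-2.94, 2.94], [-0.97, 2.17], [0.19, 2.56], [-1.23, 4.37], [0.02, 3.11], [-2.88, 2.88]. Speed limits (rad/s): [2.39, 2.39, 3.01, 3.14, 3.14, 3.14].

### API

Orientations are given as a unit quaternion [w, x, y, z].
In Python, from rig import readout, cams, workorder, spotter, ctrl gives the robot as it stands.
- The arm moves only by the tool step_arm, never from a script. Its argument "plan" is text: rows parted by semicolons, each of 5 numbers parted by spaces: the shift along the tool's x, y, z in cm, then the turn about the tool's z in degrees, then the opening in per cent of the stroke, from 0 (shut) to 100 (fully open). In form: x y z twist gripper; .... A call has 1 to 10 rows; each row is the pose to reach, as a shift and turn from the pose commanded when the call began, along the tool's axes at that moment; what a row does not reach only later rows make up. A row lasts 1/10 s, in which the tool goes at most 50 mm and 8.59 degrees, less where a joint would pass 70% of its speed; a pose out of reach is approached as far as the arm can. A call with a gripper value outside its range is refused whole. The fingers move at their own pace and stop on an object; "grip_force" is the grip in N (left out, the last holds). Time passes only in rows, so rows that repeat a pose let the fingers close. It gives the time, the measured TCP pose, the force and the opening at its end, in the units of the state.
- readout.sense(): the state, without advancing time (a new reading comes with each control period).
- cams.capture(name): name is "side" or "top" or "wrist"; returns (picture, depth): 400x640x3 uint8, red, green, blue; 400x640 float32, mm along the optical axis (not along the pixel's ray), 0 where there is no reading.
- cams.camera_info(name): a dict with "vfov" (degrees; the focal length in pixels is half the picture's height over the tangent of half this angle, whatever the lens; pixels are square), "cx", "cy" (the principal point, pixels), "rvec" (rotation vector, rad) and "tvec" (3), from world to camera coordinates, as OpenCV has them. Camera axes: x right, y down, z forward; pixel columns grow to the right and rows downward; lengths in mm; the calibration is good to about 2 mm. A picture is of the moment at which its call begins: read the wrist's pose just before it. camera_info takes no time and is no camera call; for the wrist camera it gives the pose at the moment of the call.
- workorder.finish_job(): hands the job in, once; it reports no verdict.
Trained networks look in the newest picture that a camera, given by its name, has taken for a name from the list of things; names that differ only in an ending like _2 or _b are one class to them, and where a whole thing is asked for, a point or a joint stands for the part that bears it (a point fixed in the world has none). Each returns a list of dicts, best first, with "conf" (0 to 1); they miss things now and then, are a little off and sometimes report something else, mostly with a low value. They report only what shows in the picture. A call takes as long as a camera call.
- spotter.regions_of(camera, target): "pixels" (400x640 bool, what is visible of it) and "extent" ([centre column, centre row, width, height] in pixels, round what is visible of it).
The state is a dict: "time_s": time; "joints": joint angles; "dq": joint speeds; "tau": joint torques, N m; "eef_pos": TCP position; "ee_rot": TCP orientation; "force": force on the tool from outside, world axes, zero at the start; "wrist_torque": the same for the moment, N m; "grip_width": opening from 0.0 (shut) to 1.0 (fully open).
Only numpy, scipy, OpenCV 4.12 (cv2) and the standard library are available. Lean on these libraries where they do the work, as an engineer would, in place of code of your own. Each camera call takes 0.05 s, during which the arm holds its last target. There are 200 camera calls.

### The job

Slide the tall carton of glassware, which is screwed to a wooden skid board, along the shelf into the U-shaped bay of timber battens until the skid sits square with its whole far edge against the back batten, between the two side battens. The carton is heavy and top-heavy: push only on the edges of the skid board, low down, so that it slides upright and never tips, lifts or gets touched on the cardboard. Leave the glass jar, the goblet and the small cardboard box where they stand, and finish with the robot clear of everything.

Things in the scene. Friction and masses are not known exactly. Their poses are not given: they have to be found in the camera images.
- skid: Wooden skid board, 130 (x) by 220 (y) by 30 mm thick, flat on the shelf, tall carton screwed on. Origin: centre of the underside; +x to its far edge (the one to meet the back batten), +y left, z up. In all 1.5 to 2.1 kg; planed smooth, friction 0.3 to 0.5; slides at 5 to 10 N pushed at board height, tips over its far edge if pushed on the upper carton. Centre of mass 23 mm to +x of the origin, 120 mm up.
- carton: Cardboard carton fixed on the skid, 75 (x) by 120 (y) by 220 mm high, top 250 mm above the shelf. Origin: centre of its underside, 27.5 mm to +x of the skid's origin and 30 mm up: it is flush with the board's far edge, and the board sticks out as a ledge 55 mm on the near side, 50 mm left and right. Not to be touched.
- near_edge (a point): Middle of the skid board's near edge face (skid frame x -65 mm, y 0, 15 mm above the shelf).
- far_left (a point): Left end of the skid board's far edge (skid frame x +65 mm, y +110 mm, 15 mm above the shelf).
- far_right (a point): Right end of the skid board's far edge (skid frame x +65 mm, y -110 mm, 15 mm above the shelf).
- bay: Fixed U of timber battens, 40 wide, 30 mm high, open to the robot. Origin: middle of the back batten's near face, at shelf height; +x away from the robot, +y left. Back batten y -165 to 165 mm, x 0 to 40. Side battens x -55 to 0, inner faces at y = 125 and -125: the skid has 15 mm play each side. Skid home: origin at x -65, y 0, same yaw.
- jar: Bystander: closed glass jar with a metal cap, 76 mm across, 110 mm high. Origin: centre of its underside.
- goblet: Bystander: stemmed glass goblet, up to 74 mm across, 150 mm high. Origin: centre of its underside.
- small_box: Bystander: small closed cardboard box 90 x 130 x 80 mm high. Origin: centre of its underside.

How it is judged:
By the outcome, as a careful person would: the job done as asked, in the order asked, and still so for the second after the job is handed in, with the robot touching nothing.
It also fails if it takes over 72 s, if anything falls off the work surface, if the arm or the gripper's body presses on something with over 40 N, if the wrist force passes 120 N, or if a joint passes its speed limit or range.

## Working session

There is one attempt and no reset: what is moved stays moved. The work goes in short steps, Python scripts to look and compute and a tool call to move; the robot and the scene stay as the last step left them, time stands still between calls to the robot, and variables do not carry over. Pictures are saved under pics/ and viewed, about 8 in all and at most 12, crops included, and the job is handed in when it is done.

Besides the shell and the picture viewer there is one more tool, called after "Request:" as a command line: name --argument value ..., lists and objects as JSON in quotes. step_arm: Moves the arm, as the interface text tells. Its arguments: {"type":"object","properties":{"plan":{"type":"string"},"grip_force":{"type":"number"}},"required":["plan"]}

```bash
mkdir -p pics
cat > h.py <<'E'
import numpy as np, cv2
from rig import readout, cams, workorder, spotter, ctrl
def cam(n):
    i=cams.camera_info(n); R=cv2.Rodrigues(np.array(i["rvec"],float))[0]; t=np.array(i["tvec"],float).ravel()
    return 200/np.tan(np.radians(i["vfov"])/2), i["cx"], i["cy"], R, t
def cloud(n, d):
    f,cx,cy,R,t=cam(n); v,u=np.mgrid[:400,:640]
    P=np.stack([(u-cx)/f*d,(v-cy)/f*d,d],-1)
    return (P-t)@R   # world
def proj(n,p):
    f,cx,cy,R,t=cam(n); q=np.atleast_2d(p)@R.T+t
    return np.c_[q[:,0]/q[:,2]*f+cx,q[:,1]/q[:,2]*f+cy]
def save(name,im): cv2.imwrite("pics/"+name,cv2.cvtColor(im,cv2.COLOR_RGB2BGR))
E
python3 - <<'E'
from h import *
ims=[]
for n in ("top","side"):
    im,d=cams.capture(n); save(n+"0.png",im); np.save(n+"0.npy",d); W=cloud(n,d); ok=d>0
    print(n,cam(n)[3:], cam(n)[:3])
    for t in ("skid","carton","bay","jar","goblet","small_box"):
        for r in spotter.regions_of(n,t)[:2]:
            m=r["pixels"]&ok; 
            if m.sum()<5: continue
            w=W[m]; print(n,t,round(r["conf"],2),np.round(r["extent"]),np.round(np.percentile(w,[2,50,98],axis=0)).tolist())
            np.save(f"m_{n}_{t}.npy",r["pixels"]) if r["conf"]>.5 else 0
print(readout.sense())
E
```

```text
top (array([[-0.00367859, -0.99980407, -0.01944968],
       [-0.99366634,  0.00583906, -0.11221899],
       [ 0.11231057,  0.01891368, -0.99349313]]), array([ -69.08761465,  544.97727561, 1397.77395233])) (np.float64(462.9429875019091), 320.9147909516773, 209.03564884123966)
top skid 0.85 [261. 218.  73.  60.] [[441.0, 9.0, 16.0], [502.0, 101.0, 37.0], [570.0, 215.0, 253.0]]
top carton 0.56 [253. 208.  59.  38.] [[491.0, 56.0, 49.0], [525.0, 109.0, 248.0], [570.0, 174.0, 254.0]]
top bay 0.68 [281. 168. 108.  50.] [[621.0, -98.0, 8.0], [697.0, 71.0, 29.0], [734.0, 219.0, 35.0]]
top jar 0.63 [184. 166.  30.  28.] [[647.0, 312.0, 12.0], [675.0, 336.0, 105.0], [709.0, 374.0, 114.0]]
top goblet 0.75 [399. 161.  29.  34.] [[648.0, -340.0, -3.0], [673.0, -299.0, 146.0], [714.0, -269.0, 153.0]]
side (array([[ 0.75865201, -0.65147653,  0.005047  ],
       [-0.4096203 , -0.48300302, -0.77389876],
       [ 0.50661459,  0.58505249, -0.63328922]]), array([-466.47040583,  235.67268428, 1199.69297769])) (np.float64(412.09703698162946), 318.3511253008921, 196.94875110215358)
side skid 0.71 [278. 167
[... 476 characters left out ...]
, 79.0], [473.0, -394.0, 84.0]]
{'time_s': 0.7, 'joints': array([ 8.99619517e-01,  3.12857096e-01,  1.49769290e+00,  2.03091080e-07,
        1.33102725e+00, -2.23419089e-01]), 'dq': array([ 0.00138999, -0.00059803, -0.00079083, -0.00202742,  0.00177952,
        0.00141523]), 'tau': array([-5.76228776e-04, -4.12097561e+01, -2.59876674e+01, -5.33050672e-05,
        4.61202599e-04, -5.14016187e-05]), 'eef_pos': array([227.31686819, 473.23674211, 203.5188162 ]), 'ee_rot': array([3.24253457e-06, 2.22013365e-01, 9.75043622e-01, 6.98718164e-06]), 'force': array([-0.06163034,  0.15192427,  0.2394871 ]), 'wrist_torque': array([-0.00462861,  0.01290423,  0.00885284]), 'grip_width': 0.9995472927562052}
```

```bash
cat >> h.py <<'E'
from scipy.optimize import minimize
def height_pts(n,d,zlo,zhi,xr,yr):
    W=cloud(n,d); m=(d>0)&(W[...,2]>zlo)&(W[...,2]<zhi)&(W[...,0]>xr[0])&(W[...,0]<xr[1])&(W[...,1]>yr[0])&(W[...,1]<yr[1])
    return W[m]
def rect(p):
    (c,s,a)=cv2.minAreaRect(p[:,:2].astype(np.float32)); return np.round(c,1),np.round(s,1),round(a,2)
E
python3 - <<'E'
from h import *
d=np.load("top0.npy")
for nm,a in (("carton top",(235,265,(460,610),(20,220))),("board",(20,42,(420,600),(-20,240))),("bay",(20,42,(610,760),(-150,260)))):
    p=height_pts("top",d,*a); print(nm,len(p),rect(p)); np.save("p_"+nm.replace(" ","")+".npy",p)
im=cv2.imread("pics/top0.png")[110:290,150:430]; im=cv2.resize(im,None,fx=2.8,fy=2.8,interpolation=cv2.INTER_CUBIC); cv2.imwrite("pics/c0.png",im)
# model fits: maximise agreement of top-surface mask, using both cameras
s=np.load("side0.npy")
for nm,a in (("carton top",(235,265,(460,610),(20,220))),("board",(20,42,(420,600),(-20,240))),("bay",(20,42,(610,760),(-150,260)))):
    p=height_pts("side",s,*a); print("side",nm,len(p),rect(p))
E
```

```text
carton top 1341 (array([532.1, 117.4]), array([ 76.4, 120.4]), 5.7)
board 1725 (array([505. , 115.7]), array([130.3, 221.2]), 5.25)
bay 1795 (array([678.7,  59.3]), array([ 97.1, 330.2]), 6.8)
side carton top 568 (array([532.3, 112.4]), array([ 81. , 123.4]), 4.78)
side board 1029 (array([504.4, 111.4]), array([132.4, 225.5]), 5.12)
side bay 766 (array([688.9,  50.4]), array([ 96.8, 330.8]), 2.5)
```

View pics/c0.png

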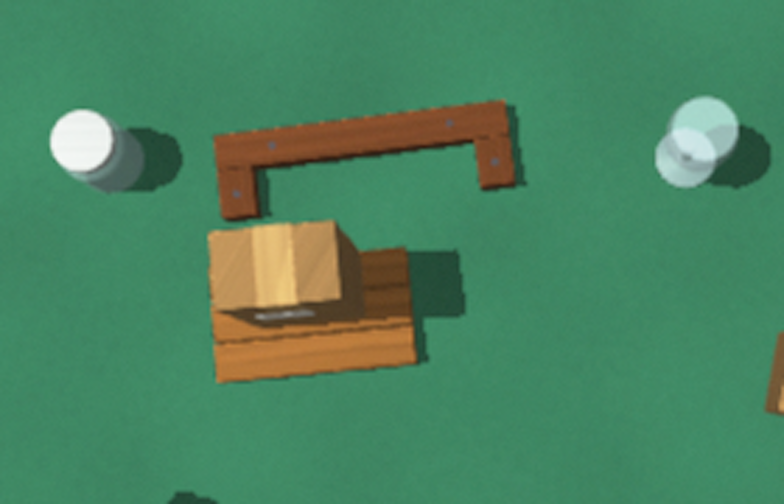

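View pics/side0.png

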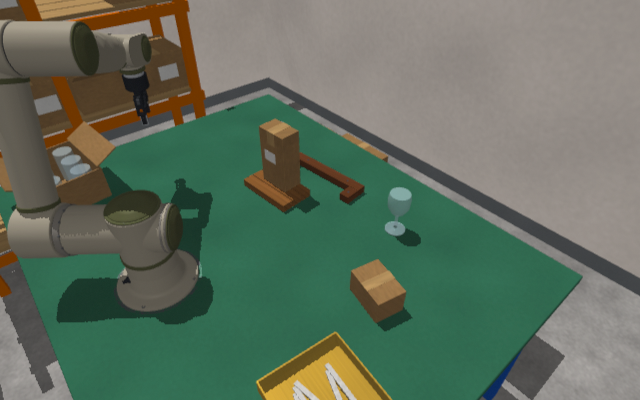

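Run:
```python
from h import *
for n in("side","top"):
    d=np.load(n+"0.npy"); W=cloud(n,d)[d>0]
    e=np.array([227.3,473.2,203.5]); q1=.9
    u=np.array([np.cos(q1),np.sin(q1),0]); l=np.array([-np.sin(q1),np.cos(q1),0])
    r=W-e; m=(W[:,2]>150)&(np.hypot(W[:,0]-530,W[:,1]-115)>130)&(W[:,0]<700)
    A=np.c_[r[m]@u,r[m]@l,r[m][:,2]]
    for z in range(-20,700,40):
        b=A[(A[:,2]>=z)&(A[:,2]<z+40)&(A[:,0]>-560)&(A[:,0]<200)]
        if len(b)>8: print(n,z,len(b),np.round(np.percentile(b[:,:2],[2,50,98],axis=0)).tolist())
# lowest height vs radial position at the arm (lateral <-40)
    b=A[(A[:,1]<-40)&(A[:,2]>20)]
    for x in range(-440,160,40):
        c=b[(b[:,0]>=x)&(b[:,0]<x+40)]
        if len(c)>8: print(n,"rad",x,len(c),np.round(np.percentile(c[:,1:],[2,98],axis=0)).tolist())
```

```text
side -20 187 [[-559.0, -220.0], [-532.0, -218.0], [-479.0, -210.0]]
side 20 1728 [[-559.0, -217.0], [-546.0, -7.0], [-51.0, 158.0]]
side 60 2963 [[-557.0, -187.0], [-522.0, -34.0], [-55.0, 159.0]]
side 100 892 [[-524.0, -27.0], [-504.0, 90.0], [8.0, 149.0]]
side 140 993 [[-511.0, -35.0], [-489.0, 88.0], [-14.0, 148.0]]
side 180 1088 [[-498.0, -38.0], [-474.0, 87.0], [-6.0, 148.0]]
side 220 981 [[-486.0, -62.0], [-465.0, 89.0], [-9.0, 142.0]]
side 260 1139 [[-472.0, -72.0], [-437.0, 81.0], [2.0, 128.0]]
side 300 1430 [[-458.0, -66.0], [-259.0, -7.0], [5.0, 116.0]]
side 340 1309 [[-442.0, -75.0], [-406.0, -20.0], [-87.0, 106.0]]
side 380 1869 [[-436.0, -84.0], [-429.0, -26.0], [-211.0, 88.0]]
side 420 2165 [[-435.0, -84.0], [-425.0, -20.0], [-354.0, 72.0]]
side 460 1056 [[-414.0, -74.0], [-397.0, -1.0], [-366.0, 75.0]]
side rad -440 1224 [[-83.0, 372.0], [-41.0, 467.0]]
side rad -400 581 [[-85.0, 365.0], [-43.0, 473.0]]
side rad -360 112 [[-84.0, 370.0], [-70.0, 465.0]]
side rad -320 37 [[-55.0, 345.0], [-44.0, 394.0]]
side rad -280 226 [[-55.0, 329.0], [-41.0, 403.0]]
side rad -240 22
[... 695 characters left out ...]
0]]
top 220 121 [[-73.0, -61.0], [-36.0, -57.0], [29.0, 45.0]]
top 260 955 [[-123.0, -69.0], [-41.0, -58.0], [42.0, 45.0]]
top 300 3849 [[-178.0, -64.0], [-22.0, -18.0], [34.0, 57.0]]
top 340 2617 [[-207.0, -57.0], [-119.0, -26.0], [-61.0, 55.0]]
top 380 64 [[-191.0, -38.0], [-171.0, -25.0], [-152.0, -8.0]]
top rad -240 141 [[-53.0, 320.0], [-43.0, 374.0]]
top rad -200 401 [[-53.0, 317.0], [-40.0, 377.0]]
top rad -160 404 [[-59.0, 288.0], [-41.0, 358.0]]
top rad -120 554 [[-60.0, 266.0], [-42.0, 348.0]]
top rad -80 559 [[-60.0, 256.0], [-43.0, 344.0]]
top rad -40 604 [[-69.0, 248.0], [-43.0, 337.0]]
top rad 0 402 [[-69.0, 263.0], [-43.0, 329.0]]
top rad 40 23 [[-59.0, 265.0], [-47.0, 305.0]]
```

```bash
cat >> h.py <<'E'
def to(x,y,z,yaw):
    "world target (tool-y heading in deg) -> tool shift cm, twist deg"
    s=readout.sense(); w,a,b,c=s["ee_rot"]
    from scipy.spatial.transform import Rotation as Q
    R=Q.from_quat([a,b,c,w]).as_matrix(); p=R.T@(np.array([x,y,z])-s["eef_pos"])/10
    h=np.degrees(np.arctan2(R[1,1],R[0,1])); tw=(h-yaw+90)%180-90
    print("at",np.round(s["eef_pos"],1),"head",round(h,2),"force",np.round(s["force"],1),"grip",round(s["grip_width"],3)); print("shift",np.round(p,2),"twist",round(tw,2))
E
python3 -c "
from h import *
to(510,310,200,95.5); to(510,310,5,95.5)"
```

```text
at [227.3 473.2 203.5] head 64.35 force [-0.1  0.2  0.2] grip 1.0
shift [-32.55  -2.48   0.35] twist -31.15
at [227.3 473.2 203.5] head 64.35 force [-0.1  0.2  0.2] grip 1.0
shift [-32.55  -2.48  19.85] twist -31.15
```

Request:
step_arm --plan "-4 -0.3 0 -4 100; -8 -0.6 0 -8 100; -12 -0.9 0 -12 100; -16 -1.2 0 -16 100; -20 -1.5 0 -20 100; -24 -1.8 0 -24 100; -28 -2.1 0 -28 100; -31 -2.4 0 -31.2 100; -32.5 -2.5 0 -31.2 100; -32.5 -2.5 0 -31.2 100" --grip_force 100

```text
time_s: 1.7
eef_pos: [510.2, 309.3, 203.1]
ee_rot: [-0.0, -0.047, 0.999, -0.0]
force: [-0.6, 0.0, -0.1]
grip_width: 0.997
```

Request:
step_arm --plan "0 0 3 0 100; 0 0 6 0 100; 0 0 9 0 100; 0 0 12 0 100; 0 0 15 0 100; 0 0 17 0 100; 0 0 18 0 100; 0 0 19 0 100; 0 0 19.5 0 100; 0 0 19.8 0 100"

```text
time_s: 2.7
eef_pos: [509.5, 310.3, 5.8]
ee_rot: [0.0, -0.048, 0.999, 0.0]
force: [-0.4, 0.6, 0.8]
grip_width: 1.0
```

Run:
```python
from h import *
to(510,285,5,95.5)
im,d=cams.capture("side"); save("s1.png",cv2.resize(im[20:260,160:460],None,fx=2.5,fy=2.5)); np.save("s1.npy",d)
e=readout.sense()["eef_pos"]; W=cloud("side",d)[d>0]; r=W-e
r=r[(abs(r[:,0])<120)&(r[:,1]>-110)&(r[:,1]<110)&(W[:,2]>15)&~((W[:,0]>485)&(W[:,0]<580)&(W[:,1]<185))]
for z in range(0,340,30):
    b=r[(r[:,2]>=z)&(r[:,2]<z+30)]
    if len(b)>4: print(z,len(b),np.round(np.percentile(b[:,:2],[1,99],axis=0)).tolist())
print(np.percentile(r[(abs(r[:,0])<30)][:,2],[0,1,2]))
```

```text
at [509.5 310.3   5.8] head 95.55 force [-0.4  0.6  0.8] grip 1.0
shift [ 0.2  -2.53  0.08] twist 0.05
0 70 [[-79.0, -110.0], [10.0, -87.0]]
30 39 [[-51.0, -89.0], [14.0, 50.0]]
60 69 [[-16.0, -66.0], [11.0, 57.0]]
90 154 [[-20.0, -78.0], [20.0, 72.0]]
120 169 [[-21.0, -73.0], [18.0, 65.0]]
150 121 [[-36.0, -42.0], [31.0, 8.0]]
180 167 [[-36.0, -41.0], [31.0, 18.0]]
210 117 [[-38.0, -42.0], [20.0, 7.0]]
240 140 [[-50.0, -76.0], [56.0, 31.0]]
270 182 [[-63.0, -87.0], [62.0, -41.0]]
300 310 [[-118.0, -98.0], [53.0, -47.0]]
330 258 [[-117.0, -101.0], [25.0, -55.0]]
[22.02797344 24.25771885 27.0660061 ]
```

View pics/s1.png

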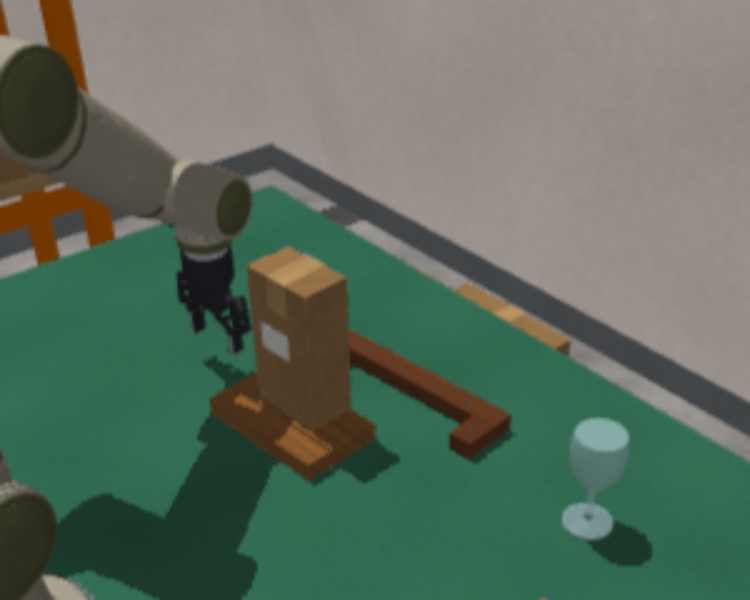

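Request:
step_arm --plan "0 -0.5 0.3 0 100; 0 -1 0.6 0 100; 0 -1.5 0.6 0 100; 0 -1.8 0.6 0 100; 0 -2.1 0.6 0 100; 0 -2.4 0.6 0 100; 0 -2.7 0.6 0 100; 0 -3.0 0.6 0 100; 0 -3.3 0.6 0 100; 0 -3.6 0.6 0 100"

```text
time_s: 3.75
eef_pos: [513.0, 273.9, -0.5]
ee_rot: [0.0, -0.048, 0.999, 0.0]
force: [0.3, -0.2, 0.5]
grip_width: 0.998
```

```bash
cat >> h.py <<'E'
def look(tag=None):
    im,d=cams.capture("top"); W=cloud("top",d); np.save("last.npy",d)
    W0=W[(d>0)]
    ct=W0[(W0[:,2]>242)&(W0[:,2]<262)&(W0[:,0]>440)&(W0[:,0]<680)&(W0[:,1]<200)&(W0[:,1]>-60)]
    print("carton",len(ct),rect(ct))
    if tag: save(tag,cv2.resize(im[110:290,150:430],None,fx=2.8,fy=2.8,interpolation=cv2.INTER_CUBIC))
    return im,d,W
E
python3 -c "
from h import *
look(); to(510,285,0,95.5)"
```

```text
carton 1311 (array([532.3, 117.4]), array([ 76.8, 120.3]), 5.7)
at [ 5.130e+02  2.736e+02 -5.000e-01] head 95.53 force [ 0.3  0.3 -0.4] grip 1.002
shift [ 0.19  1.17 -0.05] twist 0.03
```

Run:
```python
from h import *
im,d=cams.capture("side"); a=cv2.resize(im[110:230,200:320],None,fx=5,fy=5,interpolation=cv2.INTER_CUBIC)
save("s2.png",a)
W=cloud("side",d); e=readout.sense()["eef_pos"]
m=(d>0)&(abs(W[...,0]-e[0])<25)&(W[...,1]>e[1]-70)&(W[...,1]<e[1]+75)&(W[...,2]>8)&(W[...,2]<80)
p=W[m]-e
for q in p[np.argsort(p[:,2])][:40]: print(np.round(q).tolist(),end=" ")
```

```text
[11.0, -48.0, 26.0] [-16.0, -54.0, 27.0] [-24.0, -66.0, 28.0] [0.0, -64.0, 30.0] [-22.0, -62.0, 30.0] [4.0, -51.0, 30.0] [-5.0, -52.0, 30.0] [-3.0, -55.0, 31.0] [-12.0, -56.0, 31.0] [-16.0, -61.0, 31.0] [-22.0, -56.0, 31.0] [-16.0, -54.0, 31.0] [-10.0, -59.0, 31.0] [-14.0, -64.0, 32.0] [-4.0, -64.0, 32.0] [-1.0, -59.0, 32.0] [-11.0, -68.0, 33.0] [-9.0, -65.0, 35.0] [-1.0, -67.0, 37.0] [2.0, 47.0, 40.0] [4.0, 43.0, 42.0] [6.0, -50.0, 42.0] [3.0, -48.0, 43.0] [-10.0, 43.0, 43.0] [-5.0, -47.0, 46.0] [-9.0, 37.0, 46.0] [10.0, -51.0, 46.0] [4.0, 42.0, 47.0] [-12.0, 46.0, 47.0] [-4.0, -52.0, 48.0] [-7.0, 39.0, 48.0] [-1.0, 42.0, 49.0] [-4.0, -47.0, 50.0] [-11.0, 48.0, 50.0] [5.0, 43.0, 51.0] [-12.0, 38.0, 51.0] [3.0, -56.0, 52.0] [-4.0, -53.0, 53.0] [7.0, 45.0, 54.0] [-1.0, -56.0, 54.0]
```

View pics/s2.png

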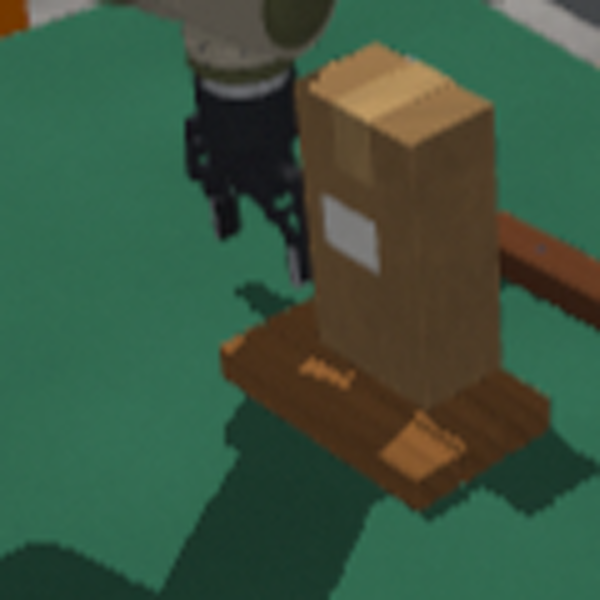

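Request:
step_arm --plan "0 0.5 0 0 100; 0 1 0 0 100; 0 1.5 0 0 100; 0 2 0 0 100; 0 2.5 0 0 100; 0 3 0 0 100; 0 3.5 0 0 100; 0 4 0 0 100; 0 4.5 0 0 100; 0 4.5 0 0 100"

```text
time_s: 4.85
eef_pos: [508.5, 319.5, -0.5]
ee_rot: [0.0, -0.049, 0.999, 0.0]
force: [-0.0, -0.8, -0.4]
grip_width: 1.002
```

```bash
cat > tip.py <<'E'
from h import *
s=readout.sense(); e=s["eef_pos"]
im,d=cams.capture("side"); W=cloud("side",d)
m=(d>0)&(abs(W[...,0]-e[0])<30)&(abs(W[...,1]-e[1])<85)&(W[...,2]>8)&(W[...,2]<110)
p=(W-e)[m]; c=im[m]; k=(c.max(1)<75)|(abs(c.astype(int)-c.mean(1,keepdims=True)).max(1)<14)
p=p[k]
print(e,s["force"],s["grip_width"])
for nm,q in(("R",p[p[:,1]<0]),("L",p[p[:,1]>=0])):
    print(nm); 
    for z in range(0,90,10):
        b=q[(q[:,2]>=z)&(q[:,2]<z+10)]
        if len(b): print(z,len(b),np.round(b.min(0)),np.round(b.max(0)))
E
python3 tip.py
```

```text
[508.47802862 319.51811267  -0.52272009] [-0.0103208 -0.7674547 -0.3519697] 1.0023406609268495
R
40 4 [ -5. -54.  44.] [ 15. -46.  50.]
50 14 [ -7. -61.  51.] [ 12. -43.  58.]
60 13 [ -4. -63.  60.] [ 15. -47.  70.]
70 11 [ -5. -62.  71.] [ 14. -49.  77.]
80 5 [ -5. -70.  81.] [ -3. -51.  90.]
L
40 7 [-11.  41.  41.] [ 7. 47. 50.]
50 13 [-17.  38.  53.] [ 9. 48. 59.]
60 13 [-13.  36.  61.] [11. 52. 70.]
70 12 [-18.  34.  71.] [ 5. 47. 80.]
80 16 [-17.  38.  80.] [ 5. 67. 90.]
```

Request:
step_arm --plan "0 0 0 0 60; 0 0 0 0 60; 0 0 0 0 60; 0 0 0 0 60; 0 0 0 0 60"

```text
time_s: 5.4
eef_pos: [508.6, 318.9, -0.5]
ee_rot: [0.0, -0.048, 0.999, -0.0]
force: [0.2, -0.6, -0.5]
grip_width: 0.6
```

```bash
python3 tip.py
```

```text
[ 5.08630251e+02  3.18857038e+02 -4.88447332e-01] [ 0.16838581 -0.62125885 -0.51783979] 0.5996249015971777
R
30 1 [  0. -34.  34.] [  0. -34.  34.]
40 14 [ -9. -43.  40.] [ 10. -29.  50.]
50 12 [ -8. -44.  50.] [  9. -30.  60.]
60 10 [ -7. -46.  60.] [  8. -27.  69.]
70 8 [-10. -56.  72.] [  5. -30.  80.]
80 26 [-10. -61.  80.] [ 19. -26.  90.]
L
30 9 [-13.  20.  32.] [ 9. 30. 40.]
40 12 [-12.  21.  42.] [ 8. 31. 49.]
50 10 [-14.  21.  51.] [12. 32. 59.]
60 13 [-15.  19.  60.] [ 9. 28. 70.]
70 14 [-17.  21.  71.] [ 3. 45. 80.]
80 19 [-16.  18.  81.] [ 8. 53. 89.]
```

Run:
```python
from h import *
im,d=cams.capture("side"); e=readout.sense()["eef_pos"]
a=cv2.resize(im[120:200,190:290],None,fx=7,fy=7,interpolation=cv2.INTER_NEAREST)
for z,c in((0,(255,0,0)),(20,(255,255,0)),(40,(255,255,255))):
    for y in (-35,0,35):
        p=(proj("side",[e[0],e[1]+y,z])[0]-[190,120])*7+3; cv2.circle(a,tuple(int(v) for v in p),4,c,-1)
save("s3.png",a)
W=cloud("side",d); p=(proj("side",[e[0],e[1]+25,15])[0]).astype(int)
for r in range(p[1]-12,p[1]+12,2): print(r,p[0],im[r,p[0]],d[r,p[0]].round(),W[r,p[0]].round())
```

```text
147 242 [47 58 55] 1614.0 [513. 341.  72.]
149 242 [22 30 29] 1619.0 [513. 342.  63.]
151 242 [20 22 23] 1621.0 [510. 340.  56.]
153 242 [18 21 22] 1629.0 [510. 341.  46.]
155 242 [21 27 26] 1642.0 [512. 347.  33.]
157 242 [44 92 70] 1684.0 [526. 375.   3.]
159 242 [ 50 107  81] 1671.0 [518. 362.   4.]
161 242 [ 49 106  80] 1662.0 [510. 351.   3.]
163 242 [ 46 103  77] 1659.0 [506. 345.  -2.]
165 242 [27 57 43] 1643.0 [496. 329.   1.]
167 242 [ 49 105  79] 1630.0 [488. 316.   2.]
169 242 [ 50 107  80] 1617.0 [480. 302.   4.]
```

View pics/s3.png

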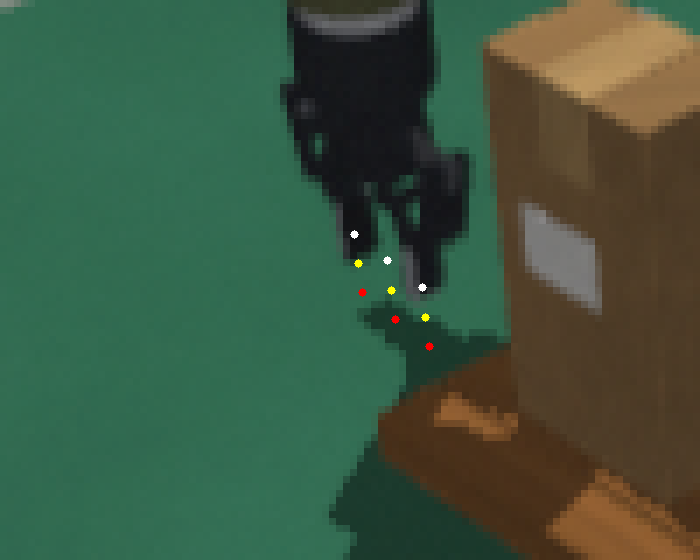

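Request:
step_arm --plan "0 0 0 0 100; 0 0 0 0 100; 0 0 0 0 100; 0 0 0 0 100; 0 0 0.4 0 100; 0 0 0.8 0 100; 0 0 1.2 0 100; 0 0 1.6 0 100; 0 0 1.9 0 100; 0 0 1.9 0 100"

```text
time_s: 6.5
eef_pos: [508.3, 318.8, -20.1]
ee_rot: [-0.0, -0.048, 0.999, -0.0]
force: [-0.3, -0.1, 0.1]
grip_width: 1.003
```

```bash
python3 tip.py
```

```text
[508.31513624 318.82062337 -20.07444089] [-0.26460083 -0.06579053  0.06083992] 1.0028247558950556
R
20 1 [ 14. -52.  28.] [ 14. -52.  28.]
40 4 [ -4. -54.  42.] [  7. -47.  50.]
50 11 [ -6. -63.  51.] [ 13. -50.  60.]
60 12 [ -6. -60.  61.] [ 12. -50.  70.]
70 12 [ -6. -58.  70.] [ 11. -45.  80.]
80 7 [ -5. -73.  83.] [  6. -41.  90.]
L
40 8 [-15.  41.  43.] [10. 47. 49.]
50 13 [-15.  38.  53.] [ 8. 48. 59.]
60 12 [-16.  36.  60.] [ 7. 58. 70.]
70 13 [-15.  37.  71.] [ 6. 53. 80.]
80 11 [-18.  37.  81.] [ 5. 63. 90.]
```

Request:
step_arm --plan "0 0 0.3 0 100; 0 -0.5 0.5 0 100; 0 -1.0 0.5 0 100; 0 -1.5 0.5 0 100; 0 -2.0 0.5 0 100; 0 -2.5 0.5 0 100; 0 -3.0 0.5 0 100; 0 -3.4 0.5 0 100; 0 -3.8 0.5 0 100; 0 -4.2 0.5 0 100"

```text
time_s: 7.55
eef_pos: [512.8, 277.7, -24.4]
ee_rot: [0.0, -0.048, 0.999, 0.001]
force: [-0.5, 6.9, -0.8]
grip_width: 1.001
```

```bash
python3 -c "
from h import *
look(); to(510,285,0,95.5)"
```

```text
carton 1312 (array([532.5, 114.9]), array([ 76.6, 120.5]), 4.73)
at [512.8 277.1 -24.4] head 95.52 force [ 0.6  3.  -0. ] grip 0.997
shift [ 0.2   0.81 -2.44] twist 0.02
```

Request:
step_arm --plan "0 -0.4 0 0 100; 0 -0.8 0 0 100; 0 -1.2 0 0 100; 0 -1.6 0 0 100; 0 -2.0 0 0 100; 0 -2.4 0 0 100; 0 -2.8 0 0 100; 0 -3.2 0 0 100; 0 -3.6 0 0 100; 0 -4.0 0 0 100"

```text
time_s: 8.6
eef_pos: [516.5, 238.1, -24.4]
ee_rot: [0.0, -0.048, 0.999, 0.001]
force: [-0.4, 7.2, -0.1]
grip_width: 0.998
```

```bash
cat >> h.py <<'E'
def model(p,poly,hz):
    pass
def plan():
    "skid pose from board-height + carton-top points, bay pose from batten-top points (top camera)"
    im,d,W=look()
    ok=d>0; out={}
    b=ok&(W[...,2]>21)&(W[...,2]<40)&(W[...,0]>430)&(W[...,0]<760)
    brown=(im[...,0]>im[...,1]+8)
    P=W[b&brown]
    return P,im,d,W
E
python3 - <<'E'
from h import *
P,im,d,W=plan()
s=readout.sense(); print(s["eef_pos"],s["force"],s["grip_width"])
sk=P[(P[:,0]<640)&(P[:,1]>-80)&(P[:,1]<215)]; h,_=np.histogram(sk[:,0],range(430,640,10)); print(h)
near=P[P[:,0]<500]
# near edge line: per-y min x ; back batten near face: per-y
def edge(Q,y0,y1,lo=True,step=4):
    pts=[]
    for y in np.arange(y0,y1,step):
        q=Q[(Q[:,1]>=y)&(Q[:,1]<y+step)]
        if len(q)>3: pts.append((y+step/2,(q[:,0].min() if lo else q[:,0].max())))
    pts=np.array(pts); k=np.polyfit(pts[:,0],pts[:,1],1)
    for _ in range(4):
        r=pts[:,1]-np.polyval(k,pts[:,0]); g=abs(r)<2.5*max(1,np.median(abs(r))); k=np.polyfit(pts[g,0],pts[g,1],1)
    return k,g.sum(),len(pts)
for nm,a in(("skid near",(P[P[:,0]<560],-20,150)),("bay back far",(P[P[:,0]>640],-95,210,False)),("bay back near",(P[P[:,0]>600],-50,160))):
    k,n,m=edge(*a); print(nm,"yaw",round(np.degrees(np.arctan(-k[0])),2),"x at y=60",round(np.polyval(k,60),1),n,m)
E
```

```text
carton 1359 (array([537.4,  98. ]), array([109.7, 169.8]), 12.49)
[516.60238136 237.44584758 -24.41785345] [-0.27721484  4.14681549 -0.40156751] 0.9956814970464933
[ 14 177 246 211 205 219 182  73  54  63  47  54  56  56  26   0   0   0
  23  38]
skid near yaw 3.13 x at y=60 443.4 42 43
bay back far yaw 6.67 x at y=60 724.8 77 77
bay back near yaw 7.03 x at y=60 686.6 53 53
```

Request:
step_arm --plan "0 0.5 0 0 100; 0 1 0 0 100; 0 1.5 0 0 100; 0 1.5 0 0 100"

```text
time_s: 9.05
eef_pos: [514.9, 253.0, -24.6]
ee_rot: [-0.0, -0.049, 0.999, -0.0]
force: [-0.1, -0.5, 0.2]
grip_width: 1.0
```

```bash
cat >> h.py <<'E'
BAY=(686.3,60.2,6.8)
def skid():
    "least-squares pose: board-top points (z~30) must fall inside the board outline and edges be reached; carton top too"
    im,d=cams.capture("top"); W=cloud("top",d); br=(d>0)&(im[...,0]>im[...,1].astype(int)+8)
    B=W[br&(W[...,2]>21)&(W[...,2]<40)&(W[...,0]>420)&(W[...,0]<760)][:,:2]
    C=W[br&(W[...,2]>240)&(W[...,2]<262)&(W[...,0]<700)&(W[...,0]>450)&(abs(W[...,1]-80)<140)][:,:2]
    # take board points connected near the carton: iterate
    from scipy.optimize import least_squares
    (cc,cs,ca)=cv2.minAreaRect(C.astype(np.float32)); 
    if cs[0]>cs[1]: cs=cs[::-1]; ca-=90
    def loc(P,x,y,t):
        c,s=np.cos(t),np.sin(t); q=P-[x,y]; return q@np.array([[c,-s],[s,c]])
    best=None
    def cost(v):
        x,y,t=v[0],v[1],v[2]/57.3; q=loc(B,x,y,t); k=loc(C,x,y,t)-[27.5,0]
        near=(abs(q[:,0])<75)&(abs(q[:,1])<120)
        e=np.maximum(abs(q)-[65,110],0)[near]; f=np.minimum(np.maximum(abs(k)-[37.5,60],0),15)
        # inside count maximised: soft
        ins=((abs(q)<[65,110]).all(1)).sum()+((abs(k)<[37.5,60]).all(1)).sum()
        return np.minimum(e,6).sum()+f.sum()-2*ins
    v0=[cc[0]-27.4,cc[1]-2,4]
    r=min((minimize(cost,[v0[0],v0[1]+dy,a],method="Nelder-Mead",options=dict(initial_simplex=np.array([[v0[0],v0[1]+dy,a]]*4)+np.vstack([np.zeros(3),np.diag([6,6,3])]))) for a in(2,5,8) for dy in(-4,4)),key=lambda r:r.fun)
    x,y,t=r.x; bx,by,bt=BAY; c,s=np.cos(np.radians(bt)),np.sin(np.radians(bt))
    dx,dy=x-bx,y-by
    print("carton rect",np.round(cc,1),np.round(cs,1),round(ca,2)); print("SKID",np.round(r.x,2),"in bay x %.1f (home -65) y %.1f dyaw %.2f"%(dx*c+dy*s,-dx*s+dy*c,t-bt))
    c,s=np.cos(np.radians(t)),np.sin(np.radians(t)); e=readout.sense()["eef_pos"]-[x,y,0]
    print("TCP in skid frame",np.round([e[0]*c+e[1]*s,-e[0]*s+e[1]*c],1))
    return r.x,im,d
def world(v,lx,ly):
    c,s=np.cos(np.radians(v[2])),np.sin(np.radians(v[2])); return v[0]+c*lx-s*ly,v[1]+s*lx+c*ly
E
python3 -c "
from h import *
v,im,d=skid(); p=world(v,3,185); to(*p,-24.5,93); 
"
```

```text
carton rect [532.5  74.3] [ 76.6 120.4] 3.0
SKID [504.9   72.45   3.18] in bay x -178.7 (home -65) y 33.6 dyaw -3.62
TCP in skid frame [ 20.  179.3]
at [514.9 252.6 -24.6] head 95.59 force [ 0.1  0.3 -0.7] grip 1.0
shift [ 1.67  0.64 -0.01] twist 2.59
```

Request:
step_arm --plan "0.8 0 0 0 100; 1.6 0 0 0 100; 1.6 -0.4 0 0 100; 1.6 -0.8 0 0 100; 1.6 -1.2 0 0 100; 1.6 -1.6 0 0 100; 1.6 -2.0 0 0 100; 1.6 -2.4 0 0 100; 1.6 -2.8 0 0 100; 1.6 -3.2 0 0 100"

```text
time_s: 10.1
eef_pos: [502.4, 219.4, -24.3]
ee_rot: [0.0, -0.048, 0.999, 0.001]
force: [0.3, 7.3, 0.5]
grip_width: 1.001
```

```bash
python3 -c "
from h import *
v,im,d=skid(); to(500,200,-24.5,93); 
"
```

```text
carton rect [534.1  56.9] [ 76.1 119.7] 3.01
SKID [506.76  55.64   3.06] in bay x -178.8 (home -65) y 16.7 dyaw -3.74
TCP in skid frame [  4.5 163.2]
at [502.5 218.8 -24.4] head 95.51 force [-0.7  4.4  0.5] grip 1.001
shift [ 0.43 -1.85  0.01] twist 2.51
```

Request:
step_arm --plan "0 0.5 0 0 100; 0 1 0 0 100; 1.5 1 0 0 100; 3.2 1 0 0 100; 3.2 0.5 0 0 100; 3.2 0.1 0 0 100; 3.2 -0.3 0 0 100; 3.2 -0.7 0 0 100; 3.2 -1.1 0 0 100; 3.2 -1.5 0 0 100"

```text
time_s: 11.15
eef_pos: [472.6, 201.3, -24.3]
ee_rot: [0.0, -0.048, 0.999, 0.001]
force: [-1.8, 6.0, 1.1]
grip_width: 0.999
```

```bash
python3 -c "
from h import *
v,im,d=skid(); to(500,200,-24.5,93); 
"
```

```text
carton rect [538.7  42.3] [ 76.5 120.1] 4.36
SKID [510.83  40.15   4.3 ] in bay x -176.6 (home -65) y 0.9 dyaw -2.50
TCP in skid frame [-25.9 163. ]
at [472.7 200.7 -24.3] head 95.49 force [-1.3  4.6  1.2] grip 1.0
shift [-2.71 -0.33  0.02] twist 2.49
```

Request:
step_arm --plan "0 1 0 0 100; 0 2.5 0 0 100; 0 4 0 0 100; 2 4 0 0 100; 5 4 0 0 100; 8 4 0 0 100; 9.5 4 0 0 100; 9.5 2 0 0 100; 9.5 -1 0 0 100; 9.5 -4 0 0 100"

```text
time_s: 12.2
eef_pos: [381.4, 152.1, -24.4]
ee_rot: [0.0, -0.05, 0.999, -0.0]
force: [0.8, 0.4, -0.2]
grip_width: 1.0
```

```bash
python3 -c "
from h import *
v,im,d=skid(); p=world(v,-105,0); to(*p,-24.5,96.8); 
"
```

```text
carton rect [539.1  41.4] [ 77.  120.1] 4.09
SKID [511.12  39.02   4.47] in bay x -176.5 (home -65) y -0.3 dyaw -2.33
TCP in skid frame [-120.3  119.9]
at [381.8 149.2 -24.5] head 95.55 force [ 1.8 -0.8  0.5] grip 1.005
shift [-1.310e+00 -1.202e+01  1.000e-02] twist -1.25
```

Request:
step_arm --plan "0 -3 0 0 100; 0 -6 0 0 100; 0 -9 0 -1.2 100; 0 -11 0 -1.2 100; 0 -12 0 -1.2 100; -0.6 -12 0 -1.2 100; -1.2 -12 0 -1.2 100; -1.2 -12 0 -1.2 100"

```text
time_s: 13.05
eef_pos: [405.6, 34.5, -24.5]
ee_rot: [0.0, -0.06, 0.998, -0.0]
force: [-1.6, 0.5, -0.2]
grip_width: 0.997
```

```bash
python3 -c "
from h import *
v,im,d=skid(); p=world(v,-76,0); to(*p,-24.5,96.8)
save('t1.png',cv2.resize(im[110:330,180:420],None,fx=2.5,fy=2.5))
"
```

```text
carton rect [517.9  39.8] [118.5 119.8] 4.69
SKID [511.43  39.19   4.43] in bay x -176.1 (home -65) y -0.2 dyaw -2.37
TCP in skid frame [-106.5    3.5]
at [405.   34.5 -24.5] head 96.83 force [0.6 0.4 1.1] grip 0.998
shift [-3.03 -0.48 -0.  ] twist 0.03
```

View pics/t1.png

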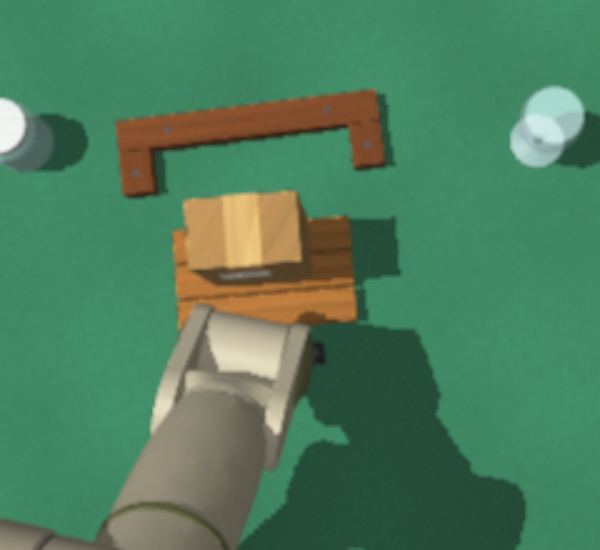

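Request:
step_arm --plan "-0.8 -0.4 0 0 100; -1.6 -0.4 0 0 100; -2.2 -0.4 0 0 100; -2.6 -0.4 0 0 100; -3.0 -0.4 0 0 100; -3.4 -0.4 0 0 100; -3.8 -0.4 0 0 100; -4.2 -0.4 0 0 100; -4.6 -0.4 0 0 100; -5.0 -0.4 0 0 100"

```text
time_s: 14.1
eef_pos: [452.5, 35.7, -25.0]
ee_rot: [-0.003, -0.059, 0.998, 0.0]
force: [-10.3, -0.7, 6.7]
grip_width: 0.999
```

```bash
python3 -c "
from h import *
v,im,d=skid(); to(500,40,-24.5,96.8)
"
```

```text
carton rect [539.   45.4] [110.8 120.2] 6.33
SKID [528.22  44.11   6.65] in bay x -158.9 (home -65) y 2.7 dyaw -0.15
TCP in skid frame [-75.3   0.4]
at [453.4  35.8 -24.9] head 96.76 force [-5.5 -0.  -0.3] grip 1.003
shift [-4.68 -0.13 -0.06] twist -0.04
```

Request:
step_arm --plan "-0.4 0 0 0 100; -0.8 0 0 0 100; -1.3 0 0 0 100; -1.8 0 0 0 100; -2.3 0 0 0 100; -2.8 0 0 0 100; -3.3 0 0 0 100; -3.8 0 0 0 100; -4.2 0 0 0 100; -4.5 0 0 0 100"

```text
time_s: 15.15
eef_pos: [497.4, 41.1, -25.1]
ee_rot: [-0.003, -0.059, 0.998, 0.0]
force: [-9.6, -1.7, 4.6]
grip_width: 1.005
```

```bash
python3 -c "
from h import *
v,im,d=skid(); to(500,40,-24.5,96.8)
"
```

```text
carton rect [585.1  51. ] [109.2 121. ] 4.89
SKID [573.22  49.58   6.67] in bay x -113.5 (home -65) y 2.8 dyaw -0.13
TCP in skid frame [-75.8   0.3]
at [497.9  41.1 -25.1] head 96.76 force [-5.7  0.1  0.1] grip 1.001
shift [-0.19 -0.13 -0.06] twist -0.04
```

Request:
step_arm --plan "-0.4 0 0 0 100; -0.8 0 0 0 100; -1.2 0 0 0 100; -1.6 0 0 0 100; -2.0 0 0 0 100; -2.4 0 0 0 100; -2.8 0 0 0 100; -3.2 0 0 0 100; -3.6 0 0 0 100; -3.9 0 0 0 100"

```text
time_s: 16.2
eef_pos: [536.2, 45.6, -25.2]
ee_rot: [-0.003, -0.059, 0.998, 0.0]
force: [-7.9, -0.4, 4.1]
grip_width: 1.0
```

Request:
step_arm --plan "-0.2 0 0 0 100; -0.4 0 0 0 100; -0.5 0 0 0 100; -0.6 0 0 0 100; -0.7 0 0 0 100"

```text
time_s: 16.7
eef_pos: [542.9, 46.3, -25.2]
ee_rot: [-0.003, -0.059, 0.998, 0.0]
force: [-9.0, -1.5, 3.7]
grip_width: 0.999
```

```bash
python3 -c "
from h import *
v,im,d=skid(); to(500,40,-24.5,96.8)
"
```

```text
carton rect [625.9  53.2] [120.  125.7] 7.14
SKID [618.37  54.59   7.12] in bay x -68.1 (home -65) y 2.5 dyaw 0.32
TCP in skid frame [-75.7   1.2]
at [543.1  46.4 -25.1] head 96.75 force [-8.  -0.6  3.3] grip 0.999
shift [ 4.36 -0.13 -0.04] twist -0.05
```

Request:
step_arm --plan "-0.1 0 0 0 100; -0.15 0 0 0 100; -0.2 0 0 0 100"

```text
time_s: 17.05
eef_pos: [544.9, 46.6, -25.2]
ee_rot: [-0.003, -0.059, 0.998, 0.0]
force: [-8.4, -1.9, 4.4]
grip_width: 0.999
```

Request:
step_arm --plan "-0.05 0 0 0 100; -0.1 0 0 0 100"

```text
time_s: 17.25
eef_pos: [545.2, 46.6, -25.2]
ee_rot: [-0.004, -0.059, 0.998, 0.0]
force: [-13.7, -2.4, 8.2]
grip_width: 1.001
```

Request:
step_arm --plan "-0.05 0 0 0 100; -0.1 0 0 0 100"

```text
time_s: 17.45
eef_pos: [545.2, 46.8, -25.2]
ee_rot: [-0.005, -0.059, 0.998, 0.0]
force: [-20.0, -3.4, 12.6]
grip_width: 1.002
```

Request:
step_arm --plan "-0.05 0 0 0 100; -0.1 0 0 0 100; -0.1 0 0 0 100"

```text
time_s: 17.75
eef_pos: [545.1, 46.9, -25.2]
ee_rot: [-0.006, -0.059, 0.998, 0.001]
force: [-23.2, -3.2, 15.3]
grip_width: 1.001
```

```bash
python3 -c "
from h import *
v,im,d=skid(); to(500,40,-24.5,96.8); print(readout.sense()['wrist_torque'])
"
```

```text
carton rect [648.5  58.8] [ 77.3 120.2] 6.65
SKID [620.47  55.3    6.64] in bay x -65.9 (home -65) y 2.9 dyaw -0.16
TCP in skid frame [-75.8   0.3]
at [545.2  46.9 -25.2] head 96.75 force [-23.1  -4.   15. ] grip 1.004
shift [ 4.57 -0.15 -0.02] twist -0.05
[-0.79097495  3.38471941 -0.33118432]
```

Request:
step_arm --plan "0.2 0 0 0 100; 0.4 0 0 0 100; 0.7 0 0 0 100; 1.2 0 0 0 100; 2 0 0 0 100; 3.5 0 0 0 100; 5.5 0 0 0 100; 8 0 0 0 100; 11 0 0 0 100; 13 0 0 0 100"

```text
time_s: 18.8
eef_pos: [418.7, 31.6, -24.6]
ee_rot: [-0.0, -0.059, 0.998, 0.0]
force: [1.1, -0.4, 0.5]
grip_width: 0.998
```

Request:
step_arm --plan "1 0 -3 0 100; 2 0 -6 0 100; 3 3 -9 0 100; 4 7 -12 0 100; 4 11 -14 0 100; 4 15 -14 0 100; 4 19 -14 0 100; 4 22 -14 0 100; 4 24 -14 0 100; 4 24 -14 0 100"

```text
time_s: 19.8
eef_pos: [352.3, 266.6, 115.4]
ee_rot: [0.0, -0.06, 0.998, 0.0]
force: [-0.1, 0.5, 0.1]
grip_width: 0.999
```

Run:
```python
from h import *
v,im,d=skid(); W=cloud("top",d)
P=W[(d>0)&(im[...,0]>im[...,1].astype(int)+8)&(W[...,2]>21)&(W[...,2]<40)&(W[...,0]>500)&(W[...,0]<760)]
print(rect(P[(P[:,0]<600)]))
a=cv2.resize(im[130:250,200:370],None,fx=4.6,fy=4.6,interpolation=cv2.INTER_CUBIC); save("t2.png",a)
for t in("jar","goblet","small_box"):
  for n in ("top","side"):
    if n=="side" : cams.capture("side")
    else: cams.capture("top")
    for r in spotter.regions_of(n,t)[:1]: print(n,t,round(r["conf"],2),np.round(r["extent"],1))
```

```text
carton rect [648.5  58.6] [ 77.7 120.2] 6.54
SKID [620.72  55.29   6.71] in bay x -65.7 (home -65) y 2.9 dyaw -0.09
TCP in skid frame [-241.9  240. ]
(array([573. ,  50.2]), array([ 54.1, 220. ]), 0.05)
top jar 0.86 [185.7 164.3  30.4  30.7]
side jar 0.79 [274.9 136.8  13.9  25.7]
top goblet 0.68 [398.1 163.1  29.8  29.8]
side goblet 0.95 [396.5 211.8  23.3  52.1]
top small_box 0.72 [446.  246.   51.2  37.8]
side small_box 0.89 [380.4 292.8  54.2  59.7]
```

View pics/t2.png

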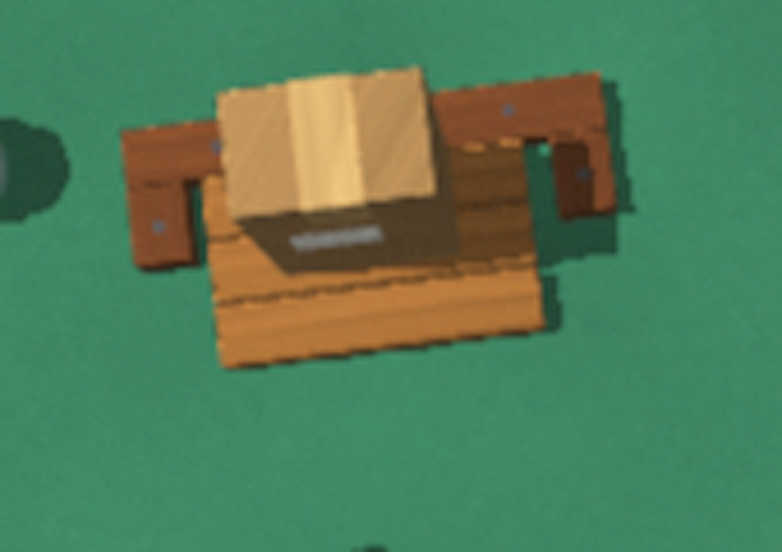

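The skid is square in the bay. Its far edge meets the back batten with no gap where it shows (columns 450–525, row 148). There is play on both sides, and the arm is out of the picture.

```bash
python3 -c "
from h import *
print(workorder.finish_job())"
```

```text
the job is handed in; nothing more can be done
None
```

The skid is in the bay with its far edge against the back batten, and I handed the job in at about 20 s of the 72 s allowed.

**What I did:**
- I pushed low on the board's left edge with one finger, in three short pushes, until the skid was centred on the bay.
- I then pushed on the near edge with both open fingers, which squared it up and slid it home.
- I pressed it against the back batten at about 23 N, backed off and raised the arm clear.

**Last checks:**
- **Position:** the top camera puts the skid at x -65.7 mm in the bay frame (home is -65), y +2.9 mm (15 mm play each side) and 0.1° off the bay's yaw. The 0.7 mm is within the camera's 2 mm calibration.
- **Contact:** the force rose from 8 to 20 N with no further movement, so the skid had met the batten. The last picture shows no gap at the right end; the carton hides the middle and left of the far edge.
- **Bystanders:** the jar and goblet (both views) and the box (side view) sit where they did at the start, within detection noise of a few pixels. The jar's side view and the box's top view had no earlier reading to compare with.
- **Robot:** the force on it was about zero after backing off.

**What disagreed:** the open fingertips sat about 40 mm above the reported TCP, not the 13 mm I expected. My first approach therefore passed over the board's ledge at the left edge. The force stayed near zero and the carton did not move. I measured the tips in the side camera and did the pushing with the TCP at about -25 mm.

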